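# Blue screwdriver from the bench rack to the job pot

## Robot

A 6-joint arm with a two-finger parallel gripper is mounted at the origin on the work surface. World frame = base frame: x ahead of the robot, y to its left, z up, the work surface at z = 0. Lengths are in m, angles in rad, forces in N, time in s.
With the tool pointing down it reaches from about 0.35 to 0.875 m from the base axis. Payload 15.5 kg.
Tool frame: the origin (TCP) lies midway between the tips of the shut fingers; the grasp point (between the pads) lies 19 mm behind it; z points along the fingers, y is the line along which they close (so a half turn about z gives the same grasp; the last joint's range is limited). The gripper opens to 85 mm and grips with 20 to 120 N. Pads are 22 mm wide; open, the fingers measure 114 mm over their backs; the gripper's body (76 mm by 85 mm) begins 54 mm behind the grasp point. The pads swing forward as they close: fully open they stand 13 mm farther back than shut.
Start: joints at [-1.266, 0.494, 1.345, -0, 1.302, -0.096], TCP at [0.244, -0.575, 0.231] pointing down, gripper open.
Joint ranges: [-2.91, 2.91], [-0.82, 2.16], [0.22, 2.67], [-1.22, 4.37], [0.12, 2.79], [-3.08, 3.08]. Speed limits (rad/s): [1.89, 1.89, 2.57, 3.01, 3.01, 3.01].

## Interface

Orientations are given as a unit quaternion [w, x, y, z].
In Python, from cell import * gives the robot as it stands. The module is installed in compiled form; this text tells all that it offers.
- The arm moves only by the tool apply_moves, never from a script. Its argument "increments" is text: rows parted by semicolons, each of 5 numbers parted by spaces: the shift along the tool's x, y, z in mm, then the turn about the tool's z in degrees, then the closure, from 0 (fully open) to 1 (shut). A call has 1 to 20 rows; each row shifts and turns the commanded pose from where the row before left it, along the tool's axes as they then stand; what a row does not reach is not made up. A row lasts 1/12 s, in which the tool goes at most 41.7 mm and 7.16 degrees, less where a joint would pass 70% of its speed; a pose out of reach is approached as far as the arm can. A call with a gripper value outside its range is refused whole. The fingers move at their own pace and stop on an object; "force" is the grip in N (left out, the last holds). Time passes only in rows, so rows that do not move let the fingers close. It gives the time, the measured TCP pose, the force, the opening and the grip force at its end, in the units of the state.
- get_obs(): the state, without advancing time (a new reading comes with each control period).
- grab_frame(name): name is "scene" or "top" or "wrist"; returns (picture, depth): 420x560x3 uint8, blue, green, red; 420x560 float32, m along the optical axis (not along the pixel's ray), 0 where there is no reading.
- camera_model(name): a dict with "camera_matrix" (3x3 intrinsics, pixels), "k1" (the pictures are not rectified: a ray, as slopes to the right and down, at radius r is drawn at 1 + k1 r^2 times it, then the intrinsics apply), "origin" and "orientation" of the camera in the world. Camera axes: x right, y up, looking along -z (the intrinsics and any distortion apply to the point x, -y, -z); pixel columns grow to the right and rows downward; lengths in m; the calibration is good to about 2 mm. A picture is of the moment at which its call begins: read the wrist's pose just before it. camera_model takes no time and is no camera call; for the wrist camera it gives the pose at the moment of the call.
- sign_off(): hands the job in; it is judged then, once.
Trained networks look in the newest picture that a camera, given by its name, has taken for a name from the list of things; names that differ only in an ending like _2 or _b are one class to them, and where a whole thing is asked for, a point or a joint stands for the part that bears it (a point fixed in the world has none). Each returns a list of dicts, best first, with "conf" (0 to 1); they miss things now and then, are a little off and sometimes report something else, mostly with a low value. They report only what shows in the picture. A call takes as long as a camera call. They do not tell look-alikes from the thing itself.
- look_for(camera, name): "xy" ([column, row] in pixels, amid what is visible of it).
- outline_of(camera, name): "region" (420x560 bool, what is visible of it) and "xy" ([column, row] in pixels, amid what is visible of it).
- landmark_of(camera, name): "xy" ([column, row] in pixels: a listed point, or the origin of a listed thing).
The state is a dict: "t": time; "joint_pos": joint angles; "qd": joint speeds; "effort": joint torques, N m; "tcp_pos": TCP position; "tcp_rot": TCP orientation; "wrist_force": force on the tool from outside, world axes, zero at the start; "ft_torque": the same for the moment, N m; "opening": finger opening in m; "grasp_force": force on a finger pad.
Only numpy, scipy, OpenCV 4.12 (cv2) and the standard library are available. Lean on these libraries where they do the work, as an engineer would, in place of code of your own. Each camera call takes 0.05 s, during which the arm holds its last target. There are 200 camera calls.

## Task

Three screwdrivers hang upright in the wooden bench rack. Pull the blue-handled one straight up out of the rack and put it in the aluminium pot, shaft first, lowering its tip to the bottom of the pot before you let go; it may lean against the rim. Leave the red and yellow screwdrivers where they are in the rack.

Things in the scene. Friction and masses are not known exactly. Their poses are not given: they have to be found in the camera images.
- blue_driver_center (a point): Blue-handled screwdriver, 150 mm long, about 85 g. This point: mid-length, on its axis; z points from shaft to handle end. Round handle 28 mm across, from 15 mm below this point to 75 mm above (last 12 mm tapers); steel shaft 7 mm across, down to 75 mm below it. Stands upright at the start; shaft clears the rack once raised 60 mm. Grip the upper half of the handle, from above.
- red_driver_center (a point): Red-handled screwdriver, same shape and point; leave it. All three stand loose in one straight row, 75 mm apart, colours in any order, in a fixed dark wood rack 60 mm deep, 254 mm long: shafts through 15 mm holes in its top board, handles resting on the board 70 mm above the bench, handle tops 160 mm above it: carry clear of them. Place and yaw vary. Fingers fit best closing across the row.
- yellow_driver_center (a point): Yellow-handled screwdriver, same shape and point, loose in the same rack; leave it.
- pot_rim (a point): Centre of the mouth of the round, open aluminium pot with a grey band, fixed to the bench: 85 mm tall, 62 mm outside and 56 mm inside diameter, wall 3 mm, inner floor 80 mm below this point; empty at the start; z points up.
Things that resemble listed ones, but are neither listed nor needed, are in the scene too. There is more than one size of the part that bears blue_driver_center; the job needs the smaller.

How it is judged:
By the outcome, as a careful person would: the job done as asked, in the order asked, and still so for the second after the job is handed in, with the robot touching nothing.
It also fails if it takes over 42 s, if anything falls off the work surface, if the arm or the gripper's body presses on something with over 40 N, if the wrist force passes 120 N, or if a joint passes its speed limit or range.

## Working session

There is one attempt and no reset: what is moved stays moved. The work goes in short steps, Python scripts to look and compute and a tool call to move; the robot and the scene stay as the last step left them, time stands still between calls to the robot, and variables do not carry over. Pictures are saved under pics/ and viewed, at most 10 in all, crops included, and the job is handed in when it is done.

Besides the shell and the picture viewer there is one more tool, called after "Emit:" by a JSON object that holds its "op" and its "data". apply_moves: Moves the arm, as the interface text tells. Its arguments: {"type":"object","properties":{"increments":{"type":"string"},"force":{"type":"number"}},"required":["increments"]}

```bash
mkdir -p pics
cat > h.py <<'E'
from cell import *
import numpy as np, cv2
from scipy.spatial.transform import Rotation as R
def rot(q): return R.from_quat([q[1],q[2],q[3],q[0]]).as_matrix()
def ray(cam,xy):
    K=np.array(cam["camera_matrix"]); k=cam["k1"]
    d=np.array([(xy[0]-K[0,2])/K[0,0],(xy[1]-K[1,2])/K[1,1]]); u=d.copy()
    for _ in range(20): u=d/(1+k*(u@u))
    return np.array([u[0],-u[1],-1.])
def atdepth(cam,xy,z): return np.array(cam["origin"])+rot(cam["orientation"])@(ray(cam,xy)*z)
def atheight(cam,xy,h):
    o=np.array(cam["origin"]); d=rot(cam["orientation"])@ray(cam,xy); return o+d*(h-o[2])/d[2]
E
python3 - <<'E'
from h import *
for n in("scene","top"):
    p,d=grab_frame(n); cv2.imwrite(f"pics/{n}0.png",p); np.save(f"{n}_d.npy",d)
    c=camera_model(n); print(n,c)
    for t in("blue_driver_center","red_driver_center","yellow_driver_center","pot_rim"):
        for f in(look_for,landmark_of):
            for r in f(n,t)[:4]:
                x,y=np.round(r["xy"]).astype(int); z=d[y,x]
                print(t[:6],f.__name__,round(r["conf"],2),(x,y),np.round(atdepth(c,r["xy"],z),3))
print(get_obs())
E
```

```text
scene {'camera_matrix': array([[415.04722175,   0.        , 282.23802801],
       [  0.        , 415.04722175, 215.72831866],
       [  0.        ,   0.        ,   1.        ]]), 'k1': -0.07621172603653803, 'origin': array([0.98967267, 0.35148128, 0.61431857]), 'orientation': array([0.40497405, 0.18868999, 0.39981025, 0.80033984])}
blue_d call 0.95 (np.int64(190), np.int64(200)) [ 0.552 -0.23   0.122]
blue_d call 0.83 (np.int64(197), np.int64(209)) [ 0.544 -0.224  0.098]
blue_d call 0.81 (np.int64(220), np.int64(180)) [ 0.455 -0.239  0.118]
red_dr call 0.94 (np.int64(241), np.int64(226)) [ 0.567 -0.074  0.137]
red_dr call 0.78 (np.int64(242), np.int64(242)) [ 0.569 -0.075  0.097]
yellow call 0.9 (np.int64(212), np.int64(212)) [ 0.563 -0.155  0.131]
yellow call 0.93 (np.int64(214), np.int64(229)) [ 0.562 -0.157  0.086]
yellow call 0.46 (np.int64(354), np.int64(299)) [0.532 0.149 0.052]
pot_ri call 0.81 (np.int64(351), np.int64(316)) [0.586 0.173 0.078]
pot_ri call 0.65 (np.int64(354), np.int64(300)) [0.531 0.149 0.049]
top {'camera_matrix': array([[407.97205854,   0.        , 273.4754
[... 1243 characters left out ...]
0.163 0.027]
{'t': 0.9, 'joint_pos': array([-1.26551906e+00,  4.93595072e-01,  1.34550519e+00,  3.01461934e-05,
        1.30252700e+00, -9.55167363e-02]), 'qd': array([ 0.00132846,  0.000131  , -0.00186065,  0.00040851, -0.00074585,
       -0.00155274]), 'effort': array([ 2.83162539e-03, -8.82016397e+01, -3.84266925e+01, -2.46087609e-05,
        1.08413511e-03,  2.43543076e-05]), 'tcp_pos': array([ 0.2438429 , -0.57545952,  0.23127827]), 'tcp_rot': array([-1.87269021e-05,  9.79988424e-01,  1.99054486e-01,  1.26428667e-05]), 'wrist_force': array([0.20208166, 1.12746485, 0.15607742]), 'ft_torque': array([ 0.00689825, -0.02245442,  0.01621618]), 'grasp_force': 0.0, 'opening': 0.085590663359597}
```

Run:
```python
import cv2,numpy as np
a=cv2.imread("pics/scene0.png");b=cv2.imread("pics/top0.png")
c=cv2.resize(b[140:280,260:440],None,fx=3,fy=3,interpolation=cv2.INTER_CUBIC)
cv2.imwrite("pics/crop0.png",c)
```

```text
(no output)
```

View pics/scene0.png

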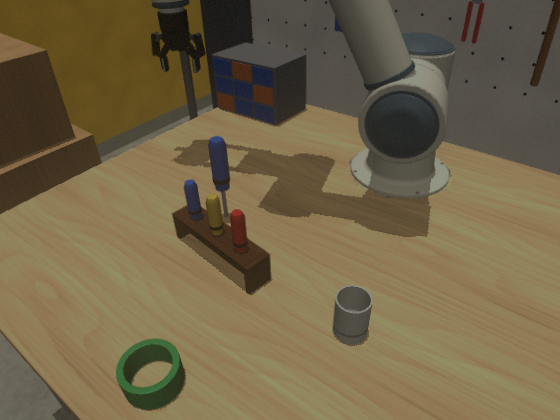

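View pics/top0.png

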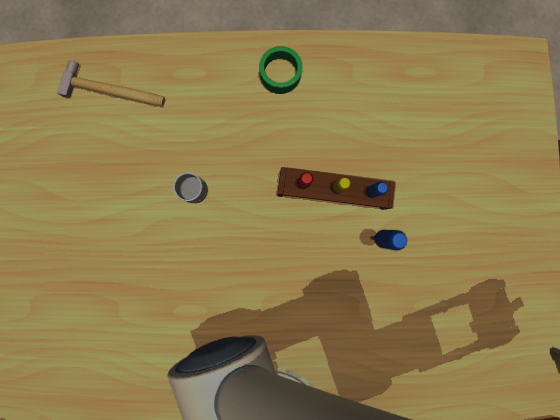

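View pics/crop0.png

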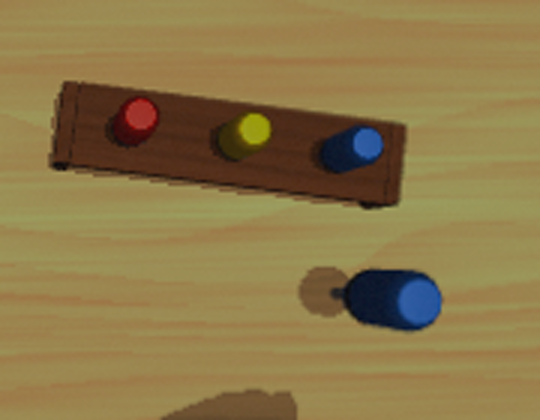

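Candidates for the blue driver in the top picture:
- (382,188): in the rack row, top at about 0.160 m. This is the smaller one and it fits the description.
- (397,240): bigger, alone on its own stand, top at about 0.195 m. This is the look-alike.

The crop confirms the first. The pot is at (190,187). The green ring is not a pot.

Run:
```python
from h import *
c=camera_model("top"); P=[atheight(c,xy,.16) for xy in((307,178.3),(344.7,183),(382.3,188.3))]
for p in P: print(np.round(p,4))
v=P[2]-P[0]; print(np.linalg.norm(v),np.degrees(np.arctan2(v[1],v[0])))
d=np.load("top_d.npy")
ys,xs=np.mgrid[165:212,165:215]; pts=np.array([atdepth(c,(x,y),d[y,x]) for x,y in zip(xs.ravel(),ys.ravel())])
q=pts[(pts[:,2]>.078)&(pts[:,2]<.095)]
e=cv2.minEnclosingCircle((q[:,:2]*1000).astype(np.float32)); print("pot",e,len(q))
d=np.load("scene_d.npy");c=camera_model("scene")
ys,xs=np.mgrid[280:330,325:380]; pts=np.array([atdepth(c,(x,y),d[y,x]) for x,y in zip(xs.ravel(),ys.ravel())])
q=pts[(pts[:,2]>.078)&(pts[:,2]<.095)]
print("pot2",cv2.minEnclosingCircle((q[:,:2]*1000).astype(np.float32)),len(q))
ys,xs=np.mgrid[175:205,180:202]; pts=np.array([atdepth(c,(x,y),d[y,x]) for x,y in zip(xs.ravel(),ys.ravel())])
q=pts[(pts[:,2]>.1)&(pts[:,2]<.15)];print(np.median(q,0))
o=get_obs();T=rot(o["tcp_rot"]);print(T)
tgt=P[2].copy();print(np.round(T.T@(tgt-o["tcp_pos"])*1000,1))
```

```text
[ 0.5623 -0.0908  0.16  ]
[ 0.5521 -0.1644  0.16  ]
[ 0.5408 -0.2386  0.16  ]
0.14935792043008797 -98.26516231058872
pot ((558.0775756835938, 157.59495544433594), 30.99368667602539) 148
pot2 ((557.964111328125, 160.01170349121094), 31.472026824951172) 320
[ 0.54879193 -0.22610503  0.13000064]
[[ 9.20754623e-01  3.90142184e-01  1.73243783e-05]
 [ 3.90142183e-01 -9.20754623e-01  4.17375332e-05]
 [ 3.22350738e-05 -3.16710559e-05 -9.99999999e-01]]
[ 404.8 -194.3   71.3]
```

Emit:
{"op": "apply_moves", "data": {"increments": "0 0 -6 -6.5 0;0 0 -6 -6.5 0;0 0 -6 -6.5 0;0 0 -6 -6.5 0;0 0 -6 -6.5 0;0 0 -6 -6.5 0;0 0 -6 -6.5 0;0 0 -6 -6.5 0;0 0 -2 -6.7 0", "force": 40}}

```text
t: 1.65
tcp_pos: [0.2439, -0.5757, 0.2822]
tcp_rot: [0.0, 0.755, 0.656, -0.0]
wrist_force: [-0.3, 0.2, 0.3]
opening: 0.0853
grasp_force: 0.0
```

Emit:
{"op": "apply_moves", "data": {"increments": "12 8 0 0 0;25 16 0 0 0;25 16 0 0 0;25 16 0 0 0;25 16 0 0 0;25 16 0 0 0;25 16 0 0 0;25 16 0 0 0;25 16 0 0 0;25 16 0 0 0;25 16 0 0 0;25 16 0 0 0;25 16 0 0 0;25 16 0 0 0;25 16 0 0 0;14 13 0 0 0;0 0 0 0 0;0 0 0 0 0;0 0 0 0 0"}}

```text
t: 3.23
tcp_pos: [0.5404, -0.2387, 0.2811]
tcp_rot: [-0.0, 0.757, 0.653, -0.0]
wrist_force: [-0.3, -0.6, -0.4]
opening: 0.0855
grasp_force: 0.0
```

Run:
```python
from h import *
o=get_obs();c=camera_model("wrist");p,d=grab_frame("wrist");cv2.imwrite("pics/w1.png",p)
T=rot(o["tcp_rot"]);print(o["t"],o["tcp_pos"],T,o["joint_pos"])
for r in outline_of("wrist","blue_driver_center")[:3]:
    m=r["region"];ys,xs=np.where(m&(d>0));pts=np.array([atdepth(c,(x,y),d[y,x]) for x,y in zip(xs,ys)])
    z=pts[:,2].max();q=pts[abs(pts[:,2]-.16)<.004]
    print(r["conf"],r["xy"],len(xs),z,len(q))
    if len(q)>5:
        e=cv2.minEnclosingCircle((q[:,:2]*1000).astype(np.float32));print(e,T.T@(np.r_[np.array(e[0])/1000,.16]-o["tcp_pos"])*1000)
```

```text
3.2333 [ 0.54039389 -0.23873224  0.28109473] [[ 1.46228305e-01  9.89250743e-01 -5.01020413e-04]
 [ 9.89250869e-01 -1.46228264e-01  1.16529262e-04]
 [ 4.20133134e-05 -5.12674755e-04 -9.99999868e-01]] [-5.16964937e-01  4.01666073e-01  1.36231664e+00 -1.49083963e-04
  1.37810309e+00 -3.70181851e-01]
0.72 [177.3, 231.4] 3281 0.21135843582981742 131
((443.42803955078125, -248.9327392578125), 18.7338809967041) [-24.27509339 -94.36985863 121.14210241]
0.56 [285.7, 193.7] 920 0.16183970037424117 410
((542.14990234375, -234.56228637695312), 11.194811820983887) [  4.37682025   1.18945107 121.09431532]
```

View pics/w1.png

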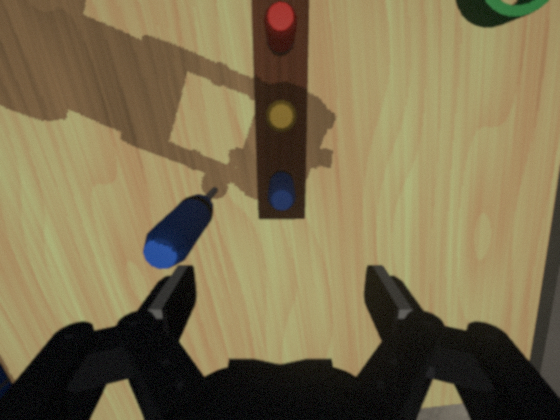

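The wrist picture shows the rack row running vertically, with the target at (282,190). The bigger look-alike at (165,245) clears the fingers. Correcting and descending.

Emit:
{"op": "apply_moves", "data": {"increments": "3 1 5 0 0;0 0 15 0 0;0 0 15 0 0;0 0 15 0 0;0 0 15 0 0;0 0 15 0 0;0 0 15 0 0;0 0 15 0 0;0 0 15 0 0;0 0 15 0 0;0 0 15 0 0;0 0 10 0 0;0 0 5 0 0;0 0 0 0 0;0 0 0 0 0"}}

```text
t: 4.58
tcp_pos: [0.5423, -0.2363, 0.1116]
tcp_rot: [0.0, 0.757, 0.654, 0.0]
wrist_force: [0.5, 0.0, 0.6]
opening: 0.0854
grasp_force: 0.0
```

Emit:
{"op": "apply_moves", "data": {"increments": "0 0 0 0 0.3;0 0 0 0 0.5;0 0 0 0 0.7;0 0 0 0 0.8;0 0 0 0 0.8;0 0 0 0 0.8;0 0 0 0 0.8;0 0 0 0 0.8", "force": 40}}

```text
t: 5.25
tcp_pos: [0.5423, -0.2362, 0.1117]
tcp_rot: [0.0, 0.757, 0.654, 0.0]
wrist_force: [-1.5, 0.7, 5.8]
opening: 0.0267
grasp_force: 39.0
```

Emit:
{"op": "apply_moves", "data": {"increments": "0 0 -4 0 0.8;0 0 -8 0 0.8;0 0 -12 0 0.8;0 0 -12 0 0.8;0 0 -12 0 0.8;0 0 -12 0 0.8;0 0 -12 0 0.8;0 0 -12 0 0.8;0 0 -12 0 0.8;0 0 -12 0 0.8;0 0 -12 0 0.8;0 0 -12 0 0.8;0 0 -12 0 0.8;0 0 -12 0 0.8;0 0 -12 0 0.8;0 0 -12 0 0.8;0 0 -8 0 0.8;0 0 -4 0 0.8;0 0 0 0 0.8"}}

```text
t: 6.83
tcp_pos: [0.5424, -0.2363, 0.3043]
tcp_rot: [0.001, 0.757, 0.654, 0.0]
wrist_force: [0.4, -0.6, -1.3]
opening: 0.0272
grasp_force: 39.4
```

Run:
```python
from h import *
o=get_obs();p,d=grab_frame("scene");cv2.imwrite("pics/s2.png",p[60:330,140:400])
T=rot(o["tcp_rot"]);print(o["tcp_pos"],o["opening"],o["grasp_force"],T.T@(np.r_[.558,.159,o["tcp_pos"][2]]-o["tcp_pos"])*1000)
```

```text
[ 0.54240072 -0.23625878  0.30430749] 0.027231234054658434 39.37107293866575 [ 3.93344376e+02 -4.18684653e+01 -2.65945900e-01]
```

View pics/s2.png

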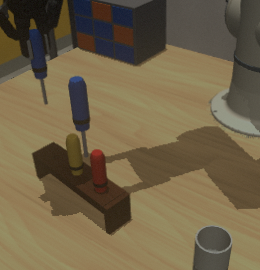

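The blue driver hangs from the gripper with its shaft clear, at crop (40,65). Red and yellow are still in the rack at (98,170) and (73,150). Carrying it to the pot.

Emit:
{"op": "apply_moves", "data": {"increments": "8 -1 0 0 0.8;16 -1.5 0 0 0.8;23 -2.5 0 0 0.8;23 -2.5 0 0 0.8;23 -2.5 0 0 0.8;23 -2.5 0 0 0.8;23 -2.5 0 0 0.8;23 -2.5 0 0 0.8;23 -2.5 0 0 0.8;23 -2.5 0 0 0.8;23 -2.5 0 0 0.8;23 -2.5 0 0 0.8;23 -2.5 0 0 0.8;23 -2.5 0 0 0.8;23 -2.5 0 0 0.8;23 -2.5 0 0 0.8;23 -2 0 0 0.8;16 -2 0 0 0.8;8 -0.5 0 0 0.8;0 0 0 0 0.8"}}

```text
t: 8.55
tcp_pos: [0.5571, 0.1603, 0.3026]
tcp_rot: [-0.0, 0.756, 0.655, -0.0]
wrist_force: [-0.2, 0.3, -1.8]
opening: 0.0267
grasp_force: 39.4
```

Emit:
{"op": "apply_moves", "data": {"increments": "0 0 10 0 0.8;0 0 15 0 0.8;0 0 15 0 0.8;0 0 15 0 0.8;0 0 10 0 0.8;0 0 5 0 0.8;0 0 0 0 0.8;0 0 0 0 0.8"}}

```text
t: 9.22
tcp_pos: [0.5578, 0.1584, 0.2334]
tcp_rot: [0.0, 0.757, 0.654, 0.0]
wrist_force: [-0.3, 0.4, -1.0]
opening: 0.0269
grasp_force: 39.4
```

Run:
```python
from h import *
o=get_obs();a,d=grab_frame("scene");b,_=grab_frame("top");w,_=grab_frame("wrist")
c=camera_model("scene")
f=lambda i,x,y:cv2.resize(i[y:y+150,x:x+130],None,fx=3,fy=3)
cv2.imwrite("pics/s3.png",np.hstack([f(a,290,200),f(b,120,110)]))
T=rot(o["tcp_rot"]);print(o["tcp_pos"],T.T@(np.r_[.558,.159,o["tcp_pos"][2]]-o["tcp_pos"])*1000)
# shaft points: 0.10..0.18 high near pot
ys,xs=np.mgrid[200:300,310:400];pts=np.array([atdepth(c,(x,y),d[y,x]) for x,y in zip(xs.ravel(),ys.ravel()) if d[y,x]>0])
for lo in np.arange(.09,.23,.02):
    q=pts[(abs(pts[:,2]-lo)<.01)&(abs(pts[:,0]-.558)<.03)&(abs(pts[:,1]-.159)<.03)]
    if len(q):print(round(lo,2),len(q),np.round(q.mean(0),4))
```

```text
[0.55775077 0.15843538 0.23344223] [ 5.94855414e-01  1.64499934e-01 -8.12705100e-06]
0.09 126 [0.5406 0.15   0.0835]
0.13 18 [0.5597 0.1588 0.1364]
0.15 41 [0.5595 0.1587 0.1505]
0.17 39 [0.5594 0.159  0.17  ]
0.19 63 [0.5645 0.162  0.1945]
0.21 168 [0.5665 0.1627 0.2114]
0.23 153 [0.5655 0.1655 0.2298]
```

View pics/s3.png

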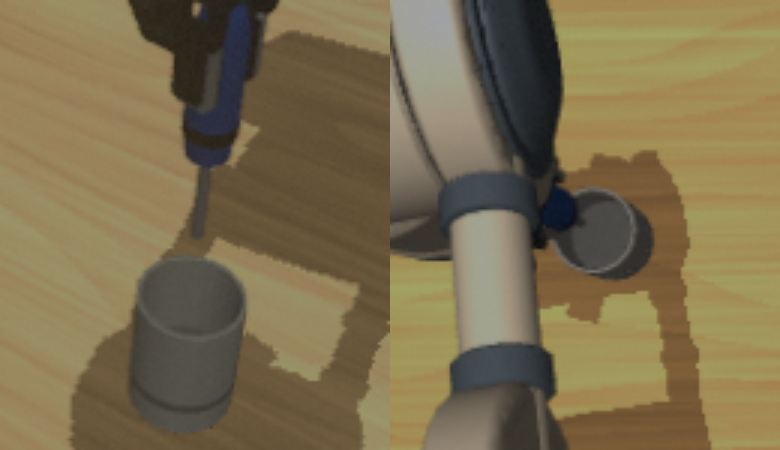

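The grey-banded pot is under the shaft, with its mouth at crop (190,300), and the shaft is vertical. Measured, the shaft is within 2 mm of the pot's axis. Lowering.

Emit:
{"op": "apply_moves", "data": {"increments": "0 0 8 0 0.8;0 0 10 0 0.8;0 0 10 0 0.8;0 0 10 0 0.8;0 0 10 0 0.8;0 0 10 0 0.8;0 0 10 0 0.8;0 0 10 0 0.8;0 0 10 0 0.8;0 0 10 0 0.8;0 0 10 0 0.8;0 0 6 0 0.8;0 0 4 0 0.8;0 0 2 0 0.8;0 0 0 0 0.8;0 0 0 0 0.8"}}

```text
t: 10.7
tcp_pos: [0.5578, 0.1588, 0.1136]
tcp_rot: [0.0, 0.757, 0.654, 0.0]
wrist_force: [0.6, 0.1, -0.4]
opening: 0.0269
grasp_force: 39.4
```

Emit:
{"op": "apply_moves", "data": {"increments": "0 0 2 0 0.8;0 0 2 0 0.8;0 0 1 0 0.8;0 0 0 0 0.8;0 0 0 0 0.8"}}

```text
t: 11.12
tcp_pos: [0.5576, 0.1588, 0.1083]
tcp_rot: [-0.0, 0.757, 0.654, -0.0]
wrist_force: [-0.5, -0.2, -1.1]
opening: 0.0267
grasp_force: 39.4
```

Emit:
{"op": "apply_moves", "data": {"increments": "0 0 1 0 0.8;0 0 1 0 0.8;0 0 0 0 0.8;0 0 0 0 0.8"}}

```text
t: 11.45
tcp_pos: [0.5579, 0.1589, 0.1066]
tcp_rot: [0.0, 0.757, 0.654, 0.0]
wrist_force: [-0.9, 0.4, 5.3]
opening: 0.0269
grasp_force: 40.0
```

The tip is on the floor: the upward force has risen to about 5 N at the expected height. Releasing.

Emit:
{"op": "apply_moves", "data": {"increments": "0 0 0 0 0.6;0 0 0 0 0.5;0 0 0 0 0.35;0 0 0 0 0.2;0 0 0 0 0;0 0 0 0 0;0 0 0 0 0;0 0 0 0 0;0 0 0 0 0;0 0 0 0 0"}}

```text
t: 12.28
tcp_pos: [0.5576, 0.1588, 0.1063]
tcp_rot: [-0.0, 0.757, 0.654, -0.0]
wrist_force: [0.5, 0.3, -0.8]
opening: 0.0857
grasp_force: 0.0
```

Emit:
{"op": "apply_moves", "data": {"increments": "0 0 -5 0 0;0 0 -8 0 0;0 0 -12 0 0;0 0 -12 0 0;0 0 -12 0 0;0 0 -12 0 0;0 0 -12 0 0;0 0 -12 0 0;0 0 -12 0 0;0 0 -12 0 0;0 0 -12 0 0;0 0 -12 0 0;0 0 -6 0 0;0 0 0 0 0;0 0 0 0 0;0 0 0 0 0"}}

```text
t: 13.62
tcp_pos: [0.5573, 0.1587, 0.2448]
tcp_rot: [-0.0, 0.757, 0.654, -0.0]
wrist_force: [-0.4, -0.3, -0.2]
opening: 0.0853
grasp_force: 0.0
```

Run:
```python
from h import *
a,d=grab_frame("scene");b,_=grab_frame("wrist")
cv2.imwrite("pics/s4.png",np.hstack([cv2.resize(a[120:350,150:400],None,fx=1.6,fy=1.6),cv2.resize(b,(400,368))[:368]]))
```

```text
(no output)
```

View pics/s4.png

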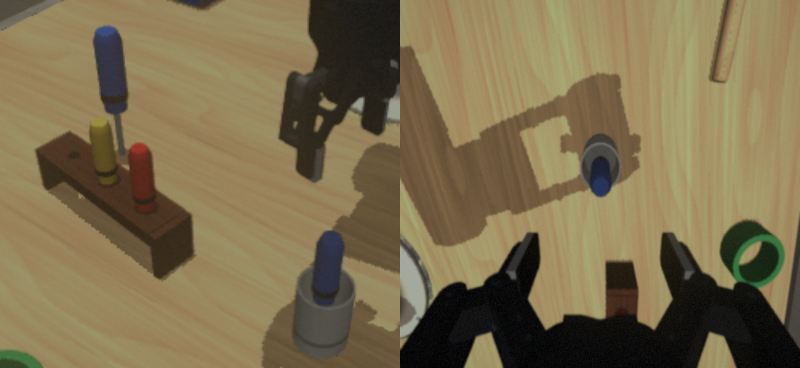

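The blue driver stands in the pot at (325,270), leaning slightly. Yellow and red are still in the rack at (103,150) and (142,178), and the gripper is clear.

```bash
python3 -c "
from cell import *
print(sign_off())"
```

```text
the job is handed in; nothing more can be done
None
```

The small blue screwdriver is in the aluminium pot, shaft down with its tip lowered to the floor before release; red and yellow are still in the rack, and the job was handed in at about 14 s.

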